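# Pump up the lathe's lubrication line until the indicator pin pops

## Task

Charge the bench lathe's lubrication line with the hand pump that is bolted to the bench: with your fingertips, push the pump's mushroom-headed plunger all the way down and let it spring back up, stroke after stroke, until the thin indicator pin beside it has popped fully out. Only push the plunger, never pull it up, do not touch the pin itself, and leave the tower model, tin, spanner and brush where they are. Finish with the plunger back up.

Things in the scene. Friction and masses are not known exactly. Their poses are not given: they have to be found in the camera images.
- pump: lubrication hand pump, bolted down. Grey flange 110 x 270 x 12 mm, manifold top 51 mm up. Origin on the bench under the plunger axis, z up; may stand turned. On its y axis: black-capped clear reservoir (76 mm across, y = +85, top 135 mm, fixed); plunger barrel (50 mm across, y = 0, nut top 110 mm); brass pin housing (24 mm across, y = -75, top 79 mm). Tubes at x = +40 to +90 mm
- plunger_head (a point): centre of the top face of the plunger's black mushroom head, 54 mm across and 26 mm thick, on an upright 16 mm steel rod; 172 mm above the bench when the plunger is up; it sinks with the plunger
- plunger (a joint): how far the plunger is pushed down, in m: 0 when up (rests within 1.5 mm of 0), 0.024 at the hard bottom stop. A spring (0.48 N per mm) brings it back by itself when let go; a full stroke takes 12 to 15 N. It has 5 mm of slack above 0 if pulled (negative values)
- pin_travel (a joint): how far the pin stands out, in m: 0 at the start, 0.021 to 0.025 fully out. Strokes of 18 mm or more, let back up to the top each time, pump full charges; shorter ones half or nothing. 3 to 5 full strokes are needed: in the first ones the pin stays in, then it comes out up to 0.015, and the last stroke pops it fully out. It stays put between strokes; once out, more strokes change nothing
- pin_tip (a point): tip of the indicator pin, an upright round steel pin 12 mm thick in the brass housing, 75 mm to the -y side of the plunger in the pump's frame; 81 mm above the bench with the pin in, about 106 mm when fully out
- indicator_pin: the indicator pin itself, 12 mm thick; origin at the base of its 2 mm domed tip, on its axis
- tower: bystander: white printed model of a lattice tower's foot, four raked legs and a square deck, about 102 x 102 x 86 mm, 0.12 kg; origin under its centre; not part of the job
- tin: bystander: dark round grease tin, 70 mm across, 70 mm tall, 0.3 kg; origin under its centre; not part of the job
- spanner: bystander: flat steel spanner 180 mm long, 8 mm thick, lying along its own x axis; origin under its centre; not part of the job
- brush: bystander: chip brush with a wooden handle, 200 mm long, 20 mm thick, lying along its own x axis; origin under its centre; not part of the job

How it is judged:
By the outcome, as a careful person would: the job done as asked, in the order asked, and still so for the second after the job is handed in, with the robot touching nothing.
It also fails if it takes over 42 s, if anything falls off the work surface, if the arm or the gripper's body presses on something with over 40 N, if the wrist force passes 120 N, or if a joint passes its speed limit or range.

## Robot

A 7-joint arm with a two-finger parallel gripper is mounted at the origin on the work surface. World frame = base frame: x ahead of the robot, y to its left, z up, the work surface at z = 0. Lengths are in m, angles in rad, forces in N, time in s.
With the tool pointing down it reaches from about 0.425 to 0.925 m from the base axis. Payload 6.8 kg.
Tool frame: the origin (TCP) lies at the very end of the fingers, on their centre line; the grasp point (between the pads) lies 19 mm behind it; z points along the fingers, y is the direction in which the jaws open and shut (so a half turn about z gives the same grasp; the last joint's range is limited). The gripper opens to 85 mm and grips with 20 to 120 N. Pads are 22 mm wide; open, the fingers measure 114 mm over their backs; the gripper's body (76 mm by 85 mm) begins 54 mm behind the grasp point. The pads swing forward as they close: fully open they stand 13 mm farther back than shut.
Start: joints at [-1.354, 0.477, 0.022, 1.555, -0.011, 1.109, -0.083], TCP at [0.215, 0.64, 0.231] pointing down, gripper open.
Joint ranges: [-2.96, 2.96], [-0.34, 2.1], [-1.41, 1.46], [0.24, 2.44], [-1.37, 4.51], [0.17, 1.92], [-2.96, 2.96]. Speed limits (rad/s): [2.39, 2.39, 3.14, 3.14, 3.14, 3.14, 3.14].

## Interface

Orientations are given as a unit quaternion [w, x, y, z].
In Python, from station import bot gives the robot as it stands.
- The arm moves only by the tool step_arm, never from a script. Its argument "rows" is one flat list of numbers, 5 for each row, row after row: the shift along the world's x, y, z in mm, then the turn about the world's z in rad, then the opening, from 0 (shut) to 1 (fully open). In form: [x, y, z, spin, jaw, x, y, z, spin, jaw, ...]. A call has 1 to 12 rows; each row shifts and turns the commanded pose from where the row before left it; what a row does not reach is not made up. A row lasts 1/10 s, in which the tool goes at most 50 mm and 8.59 degrees, less where a joint would pass 70% of its speed; a pose out of reach is approached as far as the arm can. A call is refused whole if a number of a shift passes 50 or a number of a turn 0.15, either way. A call with a gripper value outside its range is refused whole. The fingers move at their own pace and stop on an object; "squeeze" is the grip in N (left out, the last holds). Time passes only in rows, so rows that do not move let the fingers close. It gives the time, the measured TCP pose, the force and the opening at its end, in the units of the state.
- bot.get_obs(): the state, without advancing time (a new reading comes with each control period).
- bot.read_camera(name): name is "scene" or "top" or "wrist"; returns (picture, depth): 400x640x3 uint8, red, green, blue; 400x640 float32, m along the optical axis (not along the pixel's ray), 0 where there is no reading.
- bot.camera_info(name): a dict with "camera_matrix" (3x3 intrinsics, pixels), "rvec" (rotation vector, rad) and "tvec" (3), from world to camera coordinates, as OpenCV has them. Camera axes: x right, y down, z forward; pixel columns grow to the right and rows downward; lengths in m; the calibration is good to about 2 mm. A picture is of the moment at which its call begins: read the wrist's pose just before it. camera_info takes no time and is no camera call; for the wrist camera it gives the pose at the moment of the call.
- bot.hand_in(): hands the job in, once; it reports no verdict.
Trained networks look in the newest picture that a camera, given by its name, has taken for a name from the list of things; names that differ only in an ending like _2 or _b are one class to them, and where a whole thing is asked for, a point or a joint stands for the part that bears it (a point fixed in the world has none). Each returns a list of dicts, best first, with "score" (0 to 1); they miss things now and then, are a little off and sometimes report something else, mostly with a low value. They report only what shows in the picture. A call takes as long as a camera call.
- bot.recognise(camera, label): "at" ([x, y, z] in m, in world coordinates, good to about 4 mm: the middle of the surface that is visible of it).
- bot.regions_of(camera, label): "pixels" (400x640 bool, what is visible of it).
The state is a dict: "t": time; "q": joint angles; "joint_vel": joint speeds; "joint_torque": joint torques, N m; "eef_pos": TCP position; "tool_rot": TCP orientation; "contact_force": force on the tool from outside, world axes, zero at the start; "torque": the same for the moment, N m; "gripper_width": opening from 0.0 (shut) to 1.0 (fully open).
Only numpy, scipy, OpenCV 4.12 (cv2) and the standard library are available. Lean on these libraries where they do the work, as an engineer would, in place of code of your own. Each camera call takes 0.05 s, during which the arm holds its last target.

## Working session

There is one attempt and no reset: what is moved stays moved. The work goes in short steps, Python scripts to look and compute and a tool call to move; the robot and the scene stay as the last step left them, time stands still between calls to the robot, and variables do not carry over. Pictures are saved under pics/ and viewed, and the job is handed in when it is done.

Besides the shell and the picture viewer there is one more tool, called after "Emit:" by a JSON object that holds its "op" and its "data". step_arm: Moves the arm, as the interface text tells. Its arguments: {"type":"object","properties":{"rows":{"type":"array"},"squeeze":{"type":"number"}},"required":["rows"]}

```bash
mkdir -p pics; python3 - <<'E'
from station import bot
import cv2,numpy as np
o=bot.get_obs();print({k:np.round(v,3) for k,v in o.items()})
for c in("scene","top"):
    p,d=bot.read_camera(c);cv2.imwrite(f"pics/{c}0.png",p[:,:,::-1])
    for l in("plunger_head","pin_tip","pump","tower","tin","spanner","brush"):
        print(c,l,[(round(r["score"],2),np.round(r["at"],3)) for r in bot.recognise(c,l)[:2]])
print(bot.get_obs()["t"])
E
```

```text
{'t': np.float64(0.0), 'q': array([-1.354,  0.478,  0.022,  1.556, -0.011,  1.109, -0.083]), 'joint_vel': array([ 0.   ,  0.002, -0.001,  0.002, -0.001,  0.001,  0.001]), 'joint_torque': array([ 0.0000e+00, -5.9646e+01,  1.6080e+00, -2.8120e+01,  1.2000e-02,
        9.0000e-03,  0.0000e+00]), 'eef_pos': array([0.215, 0.639, 0.23 ]), 'tool_rot': array([-0.   ,  0.162,  0.987, -0.001]), 'contact_force': array([0.082, 0.47 , 0.047]), 'torque': array([-0.01 ,  0.03 ,  0.001]), 'gripper_width': np.float64(1.002)}
scene plunger_head [(0.77, array([ 0.526, -0.021,  0.171]))]
scene pin_tip []
scene pump []
scene tower [(0.75, array([ 0.522, -0.278,  0.084]))]
scene tin [(0.68, array([ 0.692, -0.009,  0.065]))]
scene spanner [(0.7, array([ 0.378, -0.011,  0.007])), (0.53, array([ 0.528, -0.023,  0.171]))]
scene brush [(0.62, array([0.631, 0.177, 0.018]))]
top plunger_head []
top pin_tip []
top pump [(0.83, array([ 0.517, -0.011,  0.048]))]
top tower [(0.59, array([ 0.497, -0.271,  0.088]))]
top tin [(0.75, array([0.67 , 0.004, 0.068]))]
top spanner [(0.61, array([0.392, 0.022, 0.007]))]
top brush [(0.92, array([0.618, 0.183, 0.019]))]
0.8
```

View pics/scene0.png

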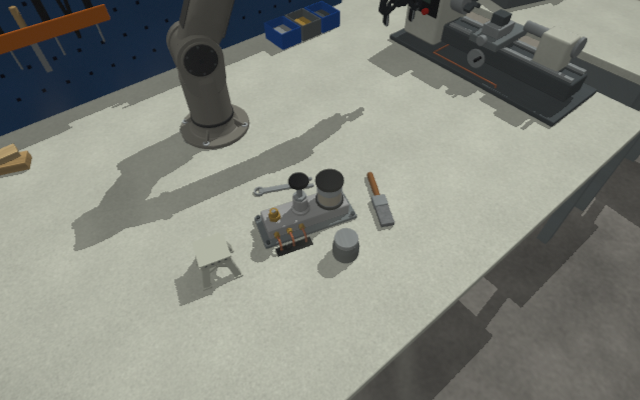

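View pics/top0.png

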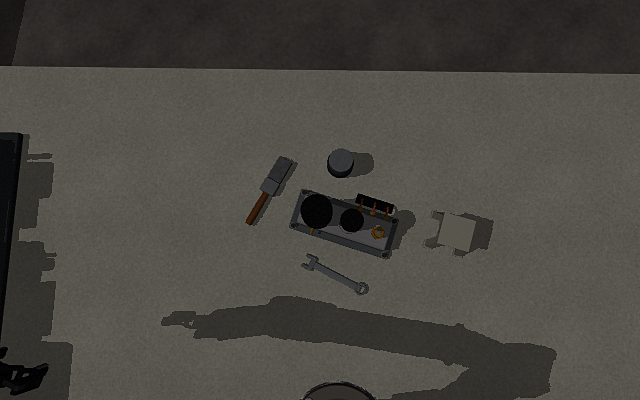

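The scene view shows the plunger head at about (299,180), the reservoir at (329,185) and the brass pin at (274,214). In the top view they sit at (352,220), (316,210) and (378,231). Next I'll measure the discs from depth.

```bash
cat > h.py <<'E'
from station import bot
import cv2,numpy as np
def cloud(c):
    p,d=bot.read_camera(c);i=bot.camera_info(c)
    K=np.array(i["camera_matrix"]);R=cv2.Rodrigues(np.array(i["rvec"],float))[0];t=np.array(i["tvec"],float).ravel()
    v,u=np.mgrid[:400,:640]
    P=np.stack([(u-K[0,2])/K[0,0]*d,(v-K[1,2])/K[1,1]*d,d],-1)
    W=(P-t)@R; W[d<=0]=np.nan
    return p,W
E
python3 - <<'E'
from h import *
for c in("top","scene"):
    p,W=cloud(c)
    roi=(abs(W[...,0]-.52)<.15)&(abs(W[...,1])<.17)
    for n,a,b in(("head",.164,.18),("res",.128,.142),("pin",.074,.086),("tower",.08,.095)):
        m=(roi if n!="tower" else (abs(W[...,0]-.5)<.1)&(abs(W[...,1]+.27)<.08))&(W[...,2]>a)&(W[...,2]<b)
        k,L,s,ce=cv2.connectedComponentsWithStats(m.astype('uint8'))
        for j in range(1,k):
            if s[j,4]<8: continue
            w=W[L==j];lo,hi=w.min(0),w.max(0);cc=cv2.minEnclosingCircle(w[:,:2].astype('float32'))
            print(c,n,s[j],np.round(w.mean(0),4),"mid",np.round((lo+hi)/2,4),"size",np.round(hi-lo,3),"circ",np.round(cc[0],4),round(cc[1],4))
E
```

```text
top head [340 209  24  23 422] [ 0.5158 -0.0193  0.1692] mid [ 0.5159 -0.0191  0.169 ] size [0.05  0.052 0.01 ] circ [ 0.5161 -0.0191] 0.0264
top res [300 194  33  32 811] [0.5405 0.0617 0.134 ] mid [0.5414 0.0619 0.1345] size [0.073 0.075 0.011] circ [0.5409 0.0617] 0.0379
top pin [374 228  10   9  74] [ 0.495  -0.091   0.0779] mid [ 0.495  -0.0913  0.0781] size [0.02  0.022 0.008] circ [ 0.4951 -0.0911] 0.0116
top tower [ 437  212   39   40 1056] [ 0.4999 -0.2773  0.0848] mid [ 0.5004 -0.2776  0.0853] size [0.093 0.093 0.01 ] circ [ 0.5005 -0.2773] 0.0543
scene head [288 172  21  17 266] [ 0.521  -0.0205  0.1695] mid [ 0.5192 -0.0194  0.1688] size [0.049 0.052 0.009] circ [ 0.518  -0.0188] 0.0277
scene res [315 169  29  23 514] [0.545  0.0606 0.1343] mid [0.5416 0.0615 0.1334] size [0.077 0.074 0.01 ] circ [0.5419 0.0617] 0.0395
scene res [296 189   6   4  15] [ 0.5228 -0.0213  0.1315] mid [ 0.5217 -0.0201  0.1322] size [0.01  0.012 0.008] circ [ 0.5204 -0.0201] 0.0068
scene pin [316 193  26  11  69] [0.5627 0.0458 0.0795] mid [0.5501 0.0552 0.0801] size [0.056 0.055 0.012] circ [0.547  0.0579] 0.0344
scene pin [293 203  14   7  41] [ 0.5316 -0.0273  0.0797] mid [ 0.5257 -0.0244  0.0801] size [0.026 0.028 0.011] circ [ 0.5248 -0.0239] 0.0177
scene pin [269 208   9   7  55] [ 0.498  -0.0909  0.0786] mid [ 0.4977 -0.0905  0.0797] size [0.022 0.024 0.011] circ [ 0.4973 -0.0905] 0.0122
scene tower [191 232  40  36 899] [ 0.5028 -0.2774  0.0857] mid [ 0.5014 -0.2766  0.0855] size [0.093 0.093 0.011] circ [ 0.5015 -0.2772] 0.0536
```

The centre-to-centre distances come to 85 mm and 75 mm, matching the given layout, so the head is at about (0.517, -0.019). I'll move over it at the current height while closing the jaws.

Emit:
{"op": "step_arm", "data": {"rows": [10,-20,0,0,0,17,-37,0,0,0,17,-37,0,0,0,17,-37,0,0,0,17,-37,0,0,0,17,-37,0,0,0,17,-37,0,0,0,17,-37,0,0,0,17,-37,0,0,0,17,-37,0,0,0], "squeeze": 20}}

```text
t: 1.9
eef_pos: [0.379, 0.2852, 0.2317]
tool_rot: [0.0, 0.162, 0.987, 0.0]
contact_force: [0.9, 0.7, 0.5]
gripper_width: 0.006
```

Emit:
{"op": "step_arm", "data": {"rows": [17,-38,0,0,0,17,-38,0,0,0,17,-38,0,0,0,17,-38,0,0,0,17,-38,0,0,0,17,-38,0,0,0,17,-38,0,0,0,13,-24,0,0,0,6,-14,0,0,0,0,0,0,0,0,0,0,0,0,0]}}

```text
t: 3.0
eef_pos: [0.5162, -0.0167, 0.2312]
tool_rot: [-0.0, 0.162, 0.987, 0.0]
contact_force: [-0.2, 0.6, -0.5]
gripper_width: -0.002
```

```bash
python3 - <<'E'
from h import *
o=bot.get_obs();print(o["t"],np.round(o["eef_pos"],4),o["contact_force"])
p,W=cloud("scene");cv2.imwrite("pics/s1.png",cv2.resize(p[120:280,180:420,::-1],None,fx=3,fy=3))
E
```

```text
3.0 [ 0.5162 -0.0167  0.2312] [-0.23768455  0.56672719 -0.52437474]
```

View pics/s1.png

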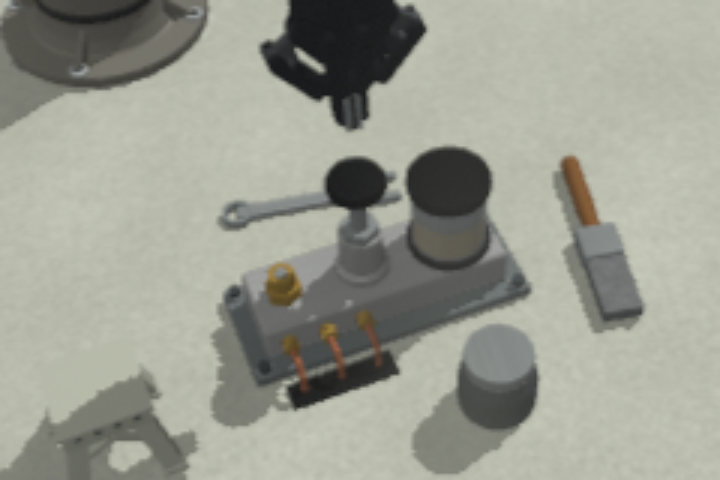

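The shut fingertips, at (350,125) in the crop, sit right above the plunger head at (356,182). I'll do the first stroke slowly and watch the force.

Emit:
{"op": "step_arm", "data": {"rows": [1,-2,-20,0,0,0,0,-20,0,0,0,0,-12,0,0,0,0,-8,0,0,0,0,-8,0,0,0,0,-8,0,0,0,0,-5,0,0,0,0,0,0,0,0,0,0,0,0]}}

```text
t: 3.95
eef_pos: [0.517, -0.0182, 0.1511]
tool_rot: [-0.001, 0.161, 0.987, 0.001]
contact_force: [-5.5, 2.1, 8.7]
gripper_width: 0.003
```

Emit:
{"op": "step_arm", "data": {"rows": [0,0,-2,0,0,0,0,-1,0,0,0,0,0,0,0]}}

```text
t: 4.25
eef_pos: [0.5171, -0.0182, 0.1484]
tool_rot: [-0.001, 0.161, 0.987, 0.001]
contact_force: [-7.4, 2.7, 12.6]
gripper_width: 0.002
```

Emit:
{"op": "step_arm", "data": {"rows": [0,0,-1,0,0,0,0,-1,0,0,0,0,0,0,0]}}

```text
t: 4.55
eef_pos: [0.5171, -0.0182, 0.1476]
tool_rot: [-0.001, 0.161, 0.987, 0.001]
contact_force: [-11.4, 2.1, 24.4]
gripper_width: 0.002
```

The hard stop is at z ≈ 0.148, where the force jumped to 24 N. Next I'll release clear of the head, then stroke again.

Emit:
{"op": "step_arm", "data": {"rows": [0,0,12,0,0,0,0,12,0,0,0,0,11,0,0,0,0,0,0,0,0,0,0,0,0,0,0,0,0,0]}}

```text
t: 5.15
eef_pos: [0.517, -0.0192, 0.1798]
tool_rot: [-0.0, 0.162, 0.987, -0.0]
contact_force: [-0.3, -0.2, -0.0]
gripper_width: 0.007
```

```bash
cat > look.py <<'E'
from h import *
import sys
o=bot.get_obs();print(o["t"],np.round(o["eef_pos"],4),np.round(o["contact_force"],1))
p,W=cloud("scene");cv2.imwrite(f"pics/{sys.argv[1]}.png",cv2.resize(p[150:230,240:360,::-1],None,fx=6,fy=6))
for n,c,r in (("pin",(.496,-.091),.018),("head",(.518,-.0195),.035)):
    m=np.hypot(W[...,0]-c[0],W[...,1]-c[1])<r
    z=W[...,2][m]
    if n=="head": z=z[z<.178]
    print(n,np.round(np.sort(z)[-8:],4))
E
python3 look.py s2
```

```text
5.15 [ 0.517  -0.0192  0.1798] [-0.3 -0.2 -0. ]
pin [0.2716 0.2719 0.272  0.2728 0.2728 0.2729 0.273  0.2755]
head [0.1712 0.1712 0.1713 0.1713 0.1714 0.1717 0.1718 0.1724]
```

View pics/s2.png

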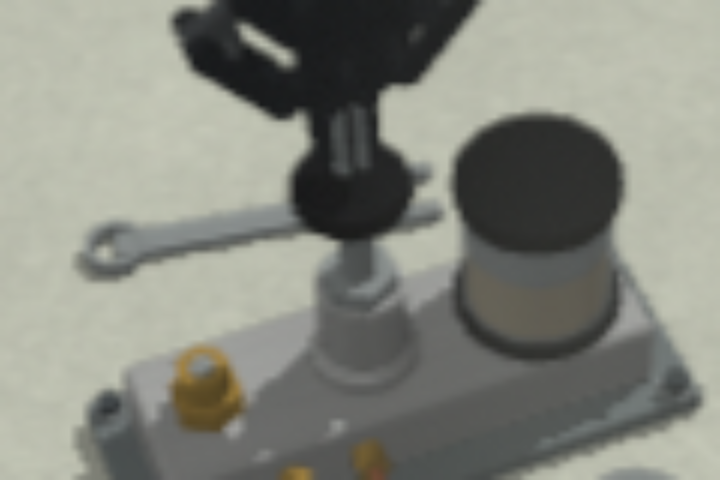

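Plunger is back up (0.172) and the pin is still in, as expected after one stroke. On to stroke 2.

Emit:
{"op": "step_arm", "data": {"rows": [0,0,-8,0,0,0,0,-8,0,0,0,0,-8,0,0,0,0,-7,0,0,0,0,-3,0,0,0,0,0,0,0,0,0,0,0,0]}}

```text
t: 5.9
eef_pos: [0.5179, -0.0193, 0.1476]
tool_rot: [0.0, 0.162, 0.987, 0.001]
contact_force: [-6.8, 0.7, 22.0]
gripper_width: 0.004
```

Emit:
{"op": "step_arm", "data": {"rows": [0,0,12,0,0,0,0,12,0,0,0,0,10,0,0,0,0,0,0,0,0,0,0,0,0,0,0,0,0,0]}}

```text
t: 6.5
eef_pos: [0.5168, -0.0192, 0.1796]
tool_rot: [-0.001, 0.162, 0.987, -0.0]
contact_force: [0.0, -0.2, 0.4]
gripper_width: 0.001
```

```bash
sed -i 's/    if n=="head": z=z\[z<.178\]/    z=z[z<(.178 if n=="head" else .13)]/' look.py; python3 look.py s3
```

```text
6.5 [ 0.5168 -0.0192  0.1796] [ 0.  -0.2  0.4]
pin [0.0888 0.0888 0.0889 0.089  0.0891 0.0894 0.0895 0.0897]
head [0.171  0.1711 0.1712 0.1714 0.1718 0.172  0.1722 0.173 ]
```

View pics/s3.png

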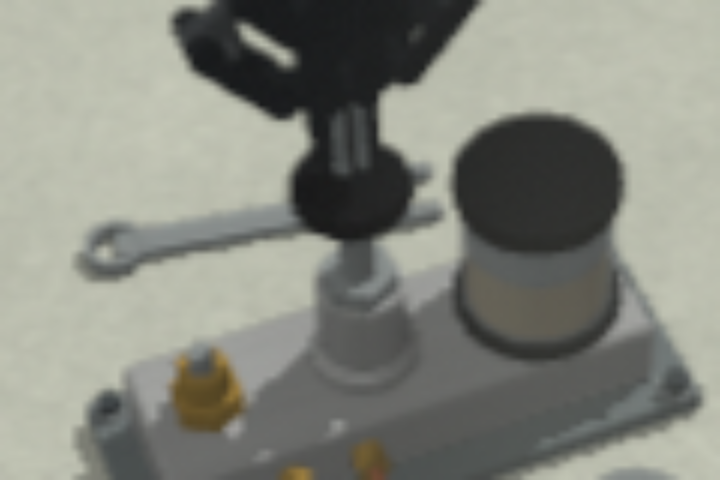

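The pin is partly out, with its tip at about 0.089. Stroke 3.

Emit:
{"op": "step_arm", "data": {"rows": [0,0,-8,0,0,0,0,-8,0,0,0,0,-8,0,0,0,0,-7,0,0,0,0,-3,0,0,0,0,0,0,0,0,0,0,0,0]}}

```text
t: 7.25
eef_pos: [0.5179, -0.0192, 0.1476]
tool_rot: [0.0, 0.162, 0.987, 0.001]
contact_force: [-7.4, 1.4, 22.2]
gripper_width: -0.003
```

Emit:
{"op": "step_arm", "data": {"rows": [0,0,12,0,0,0,0,12,0,0,0,0,10,0,0,0,0,0,0,0,0,0,0,0,0,0,0,0,0,0]}}

```text
t: 7.85
eef_pos: [0.5168, -0.0192, 0.1796]
tool_rot: [-0.001, 0.162, 0.987, -0.0]
contact_force: [-0.0, 0.3, -0.3]
gripper_width: 0.003
```

```bash
python3 look.py s4
```

```text
7.85 [ 0.5168 -0.0192  0.1796] [-0.   0.3 -0.3]
pin [0.0947 0.0948 0.0951 0.0953 0.0954 0.0962 0.0969 0.0979]
head [0.1722 0.1724 0.1725 0.1725 0.1725 0.1727 0.173  0.1746]
```

View pics/s4.png

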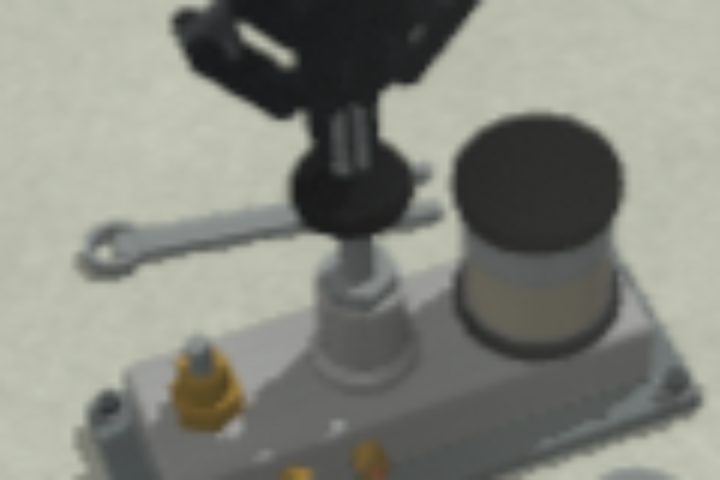

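The tip is at about 0.096, a travel of 15 mm, so it isn't fully out yet. Stroke 4.

Emit:
{"op": "step_arm", "data": {"rows": [0,0,-8,0,0,0,0,-8,0,0,0,0,-8,0,0,0,0,-7,0,0,0,0,-3,0,0,0,0,0,0,0,0,0,0,0,0]}}

```text
t: 8.6
eef_pos: [0.5179, -0.0192, 0.1476]
tool_rot: [0.0, 0.162, 0.987, 0.001]
contact_force: [-6.0, 1.4, 21.2]
gripper_width: 0.004
```

Emit:
{"op": "step_arm", "data": {"rows": [0,0,12,0,0,0,0,12,0,0,0,0,10,0,0,0,0,0,0,0,0,0,0,0,0,0,0,0,0,0]}}

```text
t: 9.2
eef_pos: [0.5168, -0.0192, 0.1795]
tool_rot: [-0.001, 0.162, 0.987, -0.0]
contact_force: [-0.3, 0.6, 0.2]
gripper_width: -0.0
```

```bash
python3 look.py s5
```

```text
9.2 [ 0.5168 -0.0192  0.1795] [-0.3  0.6  0.2]
pin [0.1042 0.1043 0.1051 0.1059 0.1063 0.1064 0.1064 0.1076]
head [0.1725 0.1725 0.1726 0.173  0.1731 0.1733 0.1735 0.1743]
```

View pics/s5.png

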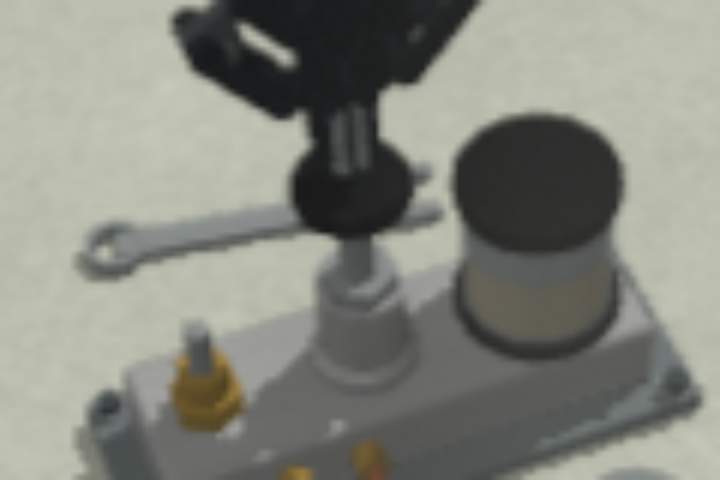

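The tip is at about 0.106, so the pin is fully out. I'll raise clear and check once more.

Emit:
{"op": "step_arm", "data": {"rows": [0,0,20,0,0,0,0,30,0,0,0,0,30,0,0,0,0,20,0,0,0,0,0,0,0,0,0,0,0,0]}}

```text
t: 9.85
eef_pos: [0.5172, -0.0192, 0.2798]
tool_rot: [-0.0, 0.162, 0.987, 0.0]
contact_force: [0.2, 0.3, -0.7]
gripper_width: -0.005
```

```bash
python3 look.py s6; python3 - <<'E'
from h import *
for c,l in (("scene","tower"),("scene","tin"),("scene","spanner"),("scene","brush")):
    print(l,[np.round(r["at"],3) for r in bot.recognise(c,l)[:1]])
E
```

```text
9.85 [ 0.5172 -0.0192  0.2798] [ 0.2  0.3 -0.7]
pin [0.1042 0.1043 0.1044 0.1044 0.1045 0.105  0.106  0.1062]
head [0.1724 0.1724 0.1727 0.1727 0.1729 0.1732 0.1732 0.1738]
tower [array([ 0.523, -0.278,  0.084])]
tin [array([ 0.693, -0.009,  0.069])]
spanner [array([ 0.375, -0.011,  0.009])]
brush [array([0.627, 0.177, 0.015])]
```

View pics/s6.png

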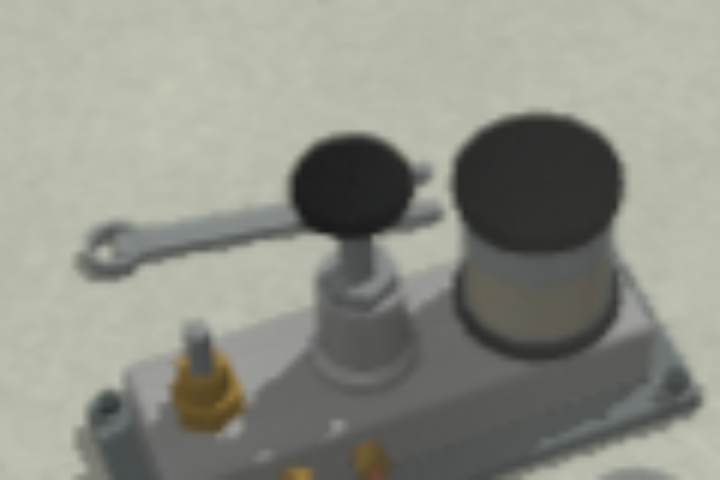

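The picture shows the pin fully out (tip near (197,325)), the plunger head up at (352,185), and the arm clear of everything.

```bash
python3 -c "
from station import bot
print(bot.hand_in())"
```

```text
the job is handed in; nothing more can be done
None
```

The lubrication line is charged: the indicator pin is fully out and the plunger is back up. I handed the job in at about 10 s, against the 42 s limit.

I gave the plunger four full strokes with the shut fingertips. Each went to the hard stop and was let back up completely, with a highest reading of 24 N upward and 11 N sideways.

| After stroke | Pin tip height |
|---|---|
| 1 | looked still in (not measured) |
| 2 | about 89 mm |
| 3 | about 96 mm |
| 4 | about 105 mm (106 mm expected when fully out) |

In the last check the plunger head was at about 172 mm, which is its up position. The gripper was about 10 cm above it, touching nothing. The tower, tin, spanner and brush were within about 4 mm of their first readings, which is the accuracy of those measurements. No check failed or disagreed.

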